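# Wedge the window housing tight and screw its retaining ring home

## Robot

A 6-joint arm with a two-finger parallel gripper is mounted at the origin on the work surface. World frame = base frame: x ahead of the robot, y to its left, z up, the work surface at z = 0. Lengths are in mm, angles in rad, forces in N, time in s.
With the tool pointing down it reaches from about 350 to 775 mm from the base axis. Payload 7.3 kg.
Tool frame: the origin (TCP) lies on the centre line of the jaws, within the pads' length; the fingertips stand 17 mm ahead of it and the grasp point (between the pads) lies 2 mm behind it; z points along the fingers, y is the line along which they close (so a half turn about z gives the same grasp; the last joint's range is limited). The gripper opens to 92 mm and grips with 3 to 60 N. Pads are 19 mm wide; open, the fingers measure 130 mm over their backs; the gripper's body (75 mm by 190 mm) begins 47 mm behind the grasp point.
Start: joints at [-1.473, 0.342, 1.524, -0, 1.275, -0.146], TCP at [126.752, -509.487, 243.741] pointing down, gripper open.
Joint ranges: [-2.53, 2.53], [-0.77, 2.02], [0.04, 2.7], [-1, 4.14], [0.28, 2.66], [-3.11, 3.11]. Speed limits (rad/s): [2.57, 2.57, 3.14, 3.14, 3.14, 3.14].

## Interface

Orientations are given as [roll, pitch, yaw] about the fixed x, y, z axes, in that order (R = Rz(yaw) Ry(pitch) Rx(roll)).
In Python, from plant import bot gives the robot as it stands. The module is installed in compiled form; this text tells all that it offers.
- The arm moves only by the shell command python3 -m pendant 'ROWS'. ROWS is JSON, a list of rows, each a list of 3 entries, a list of its own where there are three numbers: the shift along the world's x, y, z as a fraction of full scale, then the turn, a rotation vector about the world's x, y, z as a fraction of full scale, then the opening, from -1 (shut) to 1 (fully open), so that 0 is half open. In form: [[[tx, ty, tz], [rx, ry, rz], claw], ...]. A call has exactly 10 rows; each row shifts and turns the commanded pose from where the row before left it; what a row does not reach is not made up. Full scale, the value 1, is 30 mm for a shift and 0.12 rad for a turn. A row lasts 1/12 s, in which the tool goes at most 41.7 mm and 7.16 degrees, less where a joint would pass 70% of its speed; a pose out of reach is approached as far as the arm can. A call with a number of a shift or a turn outside -1 to 1 is refused whole. A call with a gripper value outside its range is refused whole. The fingers move at their own pace and stop on an object; the grip force is fixed at half the most. Time passes only in rows, so rows that do not move let the fingers close, or fill a call up. It gives the time, the measured TCP pose, the force, the opening and the grip force at its end, in the units of the state.
- bot.get_obs(): the state, without advancing time (a new reading comes with each control period).
- bot.capture(name): name is "scene" or "top"; returns the picture (480x640x3 uint8, blue, green, red); there is no depth.
- bot.camera_params(name): a dict with "fovy" (degrees; the focal length in pixels is half the picture's height over the tangent of half this angle, whatever the lens; pixels are square), "cx", "cy" (the principal point, pixels), "distortion" ([k1, k2, p1, p2, k3] as OpenCV has them; the pictures are not rectified), "camera_from_world" (4x4, takes a point from world to camera coordinates). Camera axes: x right, y down, z forward; pixel columns grow to the right and rows downward; lengths in mm; the calibration is good to about 2 mm. A picture is of the moment at which its call begins. camera_params takes no time and is no camera call.
- bot.close_job(): hands the job in; it is judged then, once.
The state is a dict: "time": time; "joint_positions": joint angles; "dq": joint speeds; "tau": joint torques, N m; "tool_pos": TCP position; "tcp_rot": TCP orientation; "contact_force": force on the tool from outside, world axes, zero at the start; "moment": the same for the moment, N m; "grip_width": finger opening in mm; "finger_force": force on a finger pad.
Only numpy, scipy, OpenCV 4.12 (cv2) and the standard library are available. Lean on these libraries where they do the work, as an engineer would, in place of code of your own. Each camera call takes 0.05 s, during which the arm holds its last target. There are 200 camera calls.

## Task

The optical window housing stands loose in its holding fixture. Push the plastic wedge, thin end first and resting on the fixture plate, into the gap between the housing and the angled rail until it jams and holds the housing tight against the long fence; then put both pins of the pin spanner into the two holes of the retaining ring and turn the ring clockwise to its stop. Leave the wedge jammed in place, lay the spanner back on the bench clear of the fixture, and leave the other things on the bench where they are.

Things in the scene. Friction and masses are not known exactly. Their poses are not given: they have to be found in the camera images.
- fixture: Work-holding fixture bolted to the bench: aluminium plate 12 mm thick with three bare steel bars standing 36 mm above it (tops 48 mm above the bench): long fence, end stop, angled rail. Origin at bench level, z up; the plate spans x -105..85, y -90..76 mm. The wedge goes in from the -y end of the channel between housing and rail and is driven towards +y
- fence_face (a point): On the fixture's long fence, middle of the face that looks at the housing (to fixture -x), at fixture (60, 0) mm; the fence is 16 mm thick and runs along y from -57 to 55
- stop_face (a point): On the end stop, middle of the face that looks at the housing (to fixture -y), at fixture (27, 55) mm; the bar covers x from -22 to 76 only, so the channel's far end is open
- rail_mouth (a point): Foot of the angled rail's face at the channel's wide mouth, on the plate (12 mm above the bench), at fixture (-68, -55) mm. The rail is 24 mm thick, outside this face
- rail_end (a point): The same at the channel's narrow end, at fixture (-57, 55) mm: the face runs straight between the two, sloping 1 in 10 towards the housing
- housing: Dark metal block, loose, 100 x 100 x 44 mm high, about 0.8 kg, on the plate between long fence and rail, 1 to 5 mm off the fence. Origin at the centre of its underside (12 mm above the bench), axes along its sides, nearly the fixture's. Against the fence its origin is at fixture x = 10 mm and the channel is 28 mm wide at the mouth, 17 mm at the end. The wedge pushes it over
- ring (a joint): Angle (rad) of the bright retaining ring on the housing, growing clockwise seen from above. It starts at 0.05 to 0.35; its stop is at 1.0, where the line through its holes is parallel to the housing's x axis (at other values that line lies 1.0 minus the value anticlockwise of it). Turns stiffly, with 0.35 N m, and stays where left
- ring_hole_a (a point): Centre of the mouth of one of the ring's two spanner holes, on its top face, 68 mm above the bench. Holes: 12 mm wide, 10 mm deep, 35.5 mm from the ring's axis. The ring is 92 mm across outside, 53 inside, 12 thick, on top of the housing and centred on it
- ring_hole_b (a point): The same for the other hole, opposite, 71 mm away. The two are alike: the spanner fits either way round
- wedge: White plastic wedge, loose, 0.2 kg, 160 mm long, 38 high: 17 mm thick at its rounded tip, tapering evenly on both flanks (1 in 10 in all, each flank 2.9 deg off the centre line) to a parallel head 30 mm thick and 30 long; it lies with flanks upright. Origin at mid-length of its underside, x towards the tip (+80 mm), tail at -80. Jammed, its tip is at about 58 mm along fixture y; driving takes 15 to 20 N
- wedge_tip (a point): Middle of the wedge's thin end face, 19 mm above its underside
- spanner: Dark steel pin spanner, loose, 0.22 kg, 195 mm long: half-ring head 88 mm across, flat neck, black rubber sleeve as handle. Origin midway between its two pins at the level of their lower ends (bench level as it lies), x from handle to head, z up. Head and neck are 10 mm thick, 9 to 19 mm above that level. Fully in, the head lies flat on the ring
- spanner_neck (a point): Grip place on the spanner's bare neck, mid-thickness, near its balance point, at (-75, 0, 14) mm from its origin. The neck is 22 mm wide, bare from x -44 to -116; the sleeve follows to -186, 28 mm wide and 26 high (0 to 26 mm above pin level)
- spanner_pin_a (a point): Lower end of the spanner's pin at y = +35.5 mm, on its axis; pins are 8 mm thick and 9 mm long, pointing down
- spanner_pin_b (a point): Lower end of the spanner's pin at y = -35.5 mm, on its axis
- carrier_box: Bystander: clear plastic box 120 x 160 x 80 mm with orange carriers in it, origin at the centre of its underside
- wafer_dish: Bystander: flat round wafer dish, 128 mm in diameter, 16 mm high, origin at the centre of its underside
- mouse: Bystander: black computer mouse 100 x 58 x 34 mm, origin at the centre of its underside
- tool_cup: Bystander: black tool cup, 76 mm in diameter, 85 mm high, with tools standing up to 150 mm, origin at the centre of its underside
Mind the look-alikes: they are no part of the job. Of the things that look like the wedge, take the one that is farthest to the robot's left at the start.

How it is judged:
By the outcome, as a careful person would: the job done as asked, in the order asked, and still so for the second after the job is handed in, with the robot touching nothing.
It also fails if it takes over 72 s, if anything falls off the work surface, if the arm or the gripper's body presses on something with over 40 N, if the wrist force passes 120 N, or if a joint passes its speed limit or range.

## Working session

There is one attempt and no reset: what is moved stays moved. The work goes in short steps, Python scripts to look and compute and a shell command to move; the robot and the scene stay as the last step left them, time stands still between calls to the robot, and variables do not carry over. Pictures are saved under pics/ and viewed, at most 10 in all, crops included, and the job is handed in when it is done.

```bash
mkdir -p pics; cat > h.py <<'E'
import numpy as np, cv2
from plant import bot
def cam(n):
    p=bot.camera_params(n); f=240/np.tan(np.radians(p["fovy"])/2)
    K=np.array([[f,0,p["cx"]],[0,f,p["cy"]],[0,0,1.]]); return K,np.array(p["distortion"],float),np.array(p["camera_from_world"],float)
def ray(n,uv):
    K,d,T=cam(n); q=cv2.undistortPoints(np.array(uv,float).reshape(-1,1,2),K,d).reshape(-1,2)
    D=np.c_[q,np.ones(len(q))]@T[:3,:3]; o=-T[:3,:3].T@T[:3,3]; return o,D
def onplane(n,uv,z):
    o,D=ray(n,uv); return o+D*((z-o[2])/D[:,2])[:,None]
def proj(n,P):
    K,d,T=cam(n); return cv2.projectPoints(np.array(P,float).reshape(-1,1,3),cv2.Rodrigues(T[:3,:3])[0],T[:3,3],K,d)[0].reshape(-1,2)
E
python3 - <<'E'
from h import *
for n in("scene","top"):
    cv2.imwrite(f"pics/{n}0.png",bot.capture(n)); o,D=ray(n,[[320,240]]); print(n,o.round(),D.round(2),cam(n)[0][0,0])
    print(proj(n,[[400,0,0],[600,0,0],[400,200,0]]).round())
print(bot.get_obs())
E
```

```text
scene [1392.  959.  927.] [[-0.55 -0.61 -0.57]] 548.6450807341582
[[355. 233.]
 [304. 259.]
 [404. 264.]]
top [ 264.  -34. 1785.] [[ 0.13  0.02 -0.99]] 612.8506762856656
[[322. 275.]
 [320. 207.]
 [254. 276.]]
{'time': 0.1, 'joint_positions': array([-1.47299649e+00,  3.42654509e-01,  1.52492184e+00, -1.84521942e-05,
        1.27539808e+00, -1.46006065e-01]), 'dq': array([ 0.00063844, -0.00074409, -0.00211093,  0.00045697, -0.00174043,
        0.00054984]), 'tau': array([ 1.27343243e-03, -4.32003736e+01, -2.44694781e+01,  7.18529779e-02,
        5.25656564e-02, -5.68904352e-05]), 'tool_pos': array([ 126.7134898 , -509.12792925,  243.11356529]), 'tcp_rot': array([-3.14022302e+00, -1.83572465e-04,  2.43811165e-01]), 'contact_force': array([0.2337165 , 0.34916991, 0.05340382]), 'moment': array([-0.0155914 , -0.04984247, -0.02006624]), 'finger_force': 0.0, 'grip_width': 91.65367861572447}
```

View pics/top0.png

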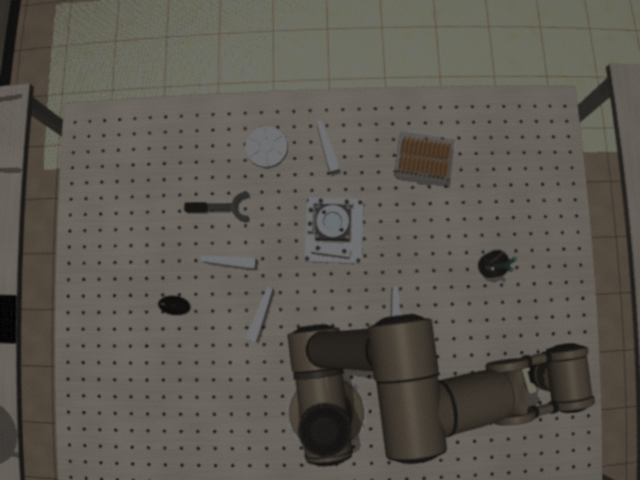

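View pics/scene0.png

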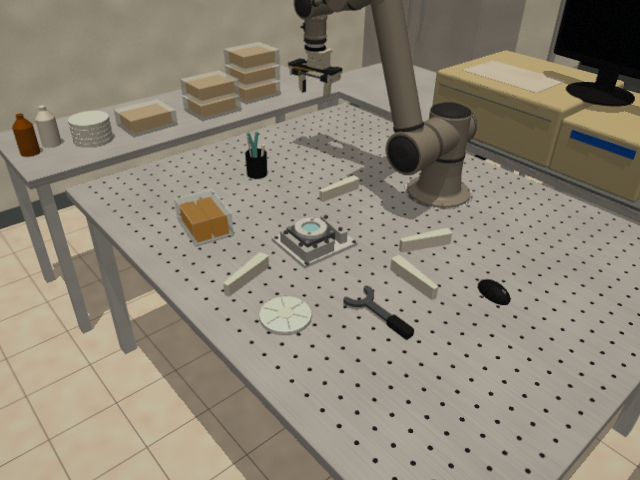

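The top view has +x up and +y left. There are four wedge-like things in it: A (228,262), B (260,315), C (328,147) and D (395,300). A is farthest to the robot's left (largest y), with its thin end at about (200,260) and its head at about (256,264). The spanner is at (215,207) with its head to the right, and the fixture is at (334,230) with its rail at the bottom. Next is one close crop to check the choice and read edges.

```bash
python3 - <<'E'
from h import *
im=np.mean([bot.capture("top").astype(float) for _ in range(4)],0).astype(np.uint8)
cv2.imwrite("pics/top_avg.png",im)
c=im[180:280,180:380]; c=cv2.resize(c,None,fx=4,fy=4,interpolation=cv2.INTER_CUBIC); c=cv2.convertScaleAbs(c,alpha=1.5)
cv2.imwrite("pics/crop1.png",c)
g=cv2.cvtColor(im,cv2.COLOR_BGR2HSV)
for n,(u,v) in dict(A=(228,262),B=(260,315),C=(328,147),D=(395,300),bench=(280,250),plate=(312,232)).items(): print(n,g[v,u],onplane("top",[[u,v]],38 if n in"ABCD" else 0).round())
E
```

```text
A [110   7 113] [[441. 270.  38.]]
B [113   9 114] [[287. 179.  38.]]
C [105   9 114] [[773. -28.  38.]]
D [120   7 112] [[ 318. -206.   38.]]
bench [ 16  28 102] [[476. 122.   0.]]
plate [20 23 68] [[526.  27.   0.]]
```

View pics/crop1.png

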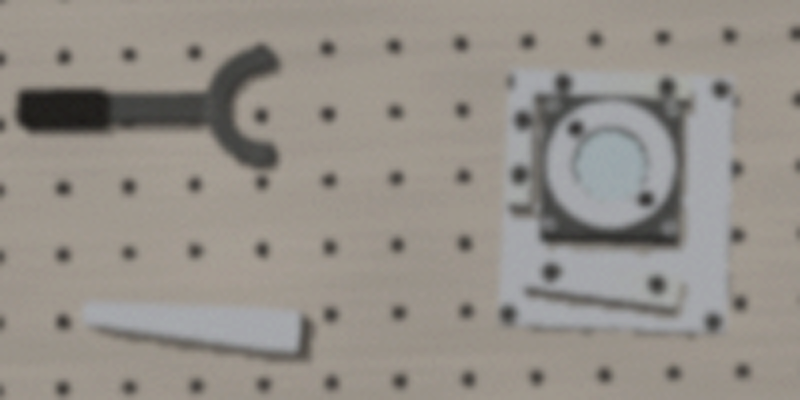

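The crop confirms A: white tapered wedge, tip left at crop (82,312) and head right at (300,332). The spanner pins are near crop (270,55) and (270,158). The ring holes are at (575,128) and (645,199), and the rail's foot line runs from (525,290) to (678,312). Now I'll measure.

```bash
cat > meas.py <<'E'
from h import *
def big(n,k=4,s=8):
    im=np.mean([bot.capture(n).astype(float) for _ in range(k)],0).astype(np.uint8); return im
def mask_pts(m,s,u0,v0):  # upscaled crop contour -> pixel coords
    c=max(cv2.findContours(m,cv2.RETR_EXTERNAL,cv2.CHAIN_APPROX_NONE)[0],key=cv2.contourArea).reshape(-1,2)
    return (c+0.5)/s-0.5+[u0,v0]
def crop(im,u0,v0,u1,v1,s=6):
    return cv2.resize(im[v0:v1,u0:u1],None,fx=s,fy=s,interpolation=cv2.INTER_CUBIC)
E
python3 - <<'E'
from meas import *
im=cv2.imread("pics/top_avg.png"); s=6
def rect(P):
    r=cv2.minAreaRect(P[:,:2].astype(np.float32)); return r,cv2.boxPoints(r).round(1).tolist()
# wedge A
c=crop(im,190,245,270,280); h=cv2.cvtColor(c,cv2.COLOR_BGR2HSV)
m=((h[...,1]<19)&(h[...,2]>85)).astype(np.uint8); cv2.imwrite("pics/m1.png",m*255)
P=onplane("top",mask_pts(m,s,190,245),38); print("wedge",rect(P))
hull=cv2.convexHull(P[:,:2].astype(np.float32)); ap=cv2.approxPolyDP(hull,4,True); print(ap.reshape(-1,2).round(1).tolist(), cv2.contourArea(hull))
# plate
c=crop(im,295,190,375,270); h=cv2.cvtColor(c,cv2.COLOR_BGR2HSV)
m=((h[...,1]<19)).astype(np.uint8); m=cv2.morphologyEx(m,cv2.MORPH_CLOSE,np.ones((25,25)))
P=onplane("top",mask_pts(m,s,295,190),12); print("plate",rect(P)); cv2.imwrite("pics/m2.png",m*255)
# ring holes
for u,v in((180+575/4,180+128/4),(180+645/4,180+199/4)):
    u0,v0=int(u)-4,int(v)-4; g=cv2.cvtColor(im,cv2.COLOR_BGR2GRAY)[v0:v0+9,u0:u0+9].astype(float)
    w=np.clip(np.median(g)-10-g,0,None); yy,xx=np.mgrid[:9,:9]; w[(xx-4)**2+(yy-4)**2>12]=0
    p=[u0+(w*xx).sum()/w.sum(),v0+(w*yy).sum()/w.sum()]; print("hole",np.round(p,2),onplane("top",[p],66).round(1))
# spanner
c=crop(im,180,185,256,230); g=cv2.cvtColor(c,cv2.COLOR_BGR2GRAY); m=(g<83).astype(np.uint8); m=cv2.morphologyEx(m,cv2.MORPH_OPEN,np.ones((13,13)))
cv2.imwrite("pics/m3.png",m*255)
P=onplane("top",mask_pts(m,s,180,185),17); print("spanner",rect(P))
E
python3 -c "
import cv2,numpy as np
a=[cv2.imread(f'pics/m{i}.png') for i in(1,2,3)]
W=480
cv2.imwrite('pics/ms.png',np.vstack([cv2.copyMakeBorder(cv2.resize(x,None,fx=.6,fy=.6),4,4,0,400-int(x.shape[1]*.6),cv2.BORDER_CONSTANT,value=(0,0,255))[:,:390] for x in a]))"
```

```text
wedge (((445.6761779785156, 272.394775390625), (163.35311889648438, 32.3479118347168), 84.92243194580078), [[422.29998779296875, 192.5], [454.6000061035156, 189.60000610351562], [469.0, 352.29998779296875], [436.79998779296875, 355.20001220703125]])
[[457.20001220703125, 353.3999938964844], [443.8999938964844, 347.5], [425.0, 195.3000030517578], [448.8999938964844, 190.10000610351562], [455.3999938964844, 199.1999969482422], [465.6000061035156, 343.0]] 4465.500425008591
plate (((529.6937255859375, -38.888694763183594), (174.2630615234375, 196.50025939941406), 85.87466430664062), [[425.3999938964844, -118.69999694824219], [621.4000244140625, -132.89999389648438], [634.0, 40.900001525878906], [438.0, 55.099998474121094]])
hole [323.51 211.73] [[573.9 -10.   66. ]]
hole [341.03 229.4 ] [[521.5 -58.2  66. ]]
spanner (((608.328857421875, 308.7200622558594), (199.91355895996094, 95.27531433105469), 88.71302795410156), [[558.5, 209.89999389648438], [653.7000122070312, 207.6999969482422], [658.2000122070312, 407.6000061035156], [562.9000244140625, 409.70001220703125]])
```

View pics/ms.png

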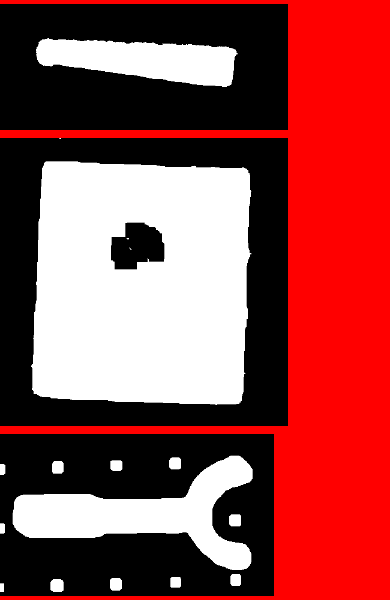

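```bash
cat > fit.py <<'E'
from meas import *
def fl(P): 
    P=P[:,:2].astype(np.float32); 
    for _ in range(3):
        vx,vy,x,y=cv2.fitLine(P,cv2.DIST_HUBER,0,.01,.01).ravel(); r=np.abs((P-[x,y])@[-vy,vx]); P=P[r<max(1.0,2*r.std())]
    a=np.degrees(np.arctan2(vy,vx)); return np.array([x,y]),(a+90)%180-90
def side(P,i,lo,hi,ax): # points on axis i extremes: split by ax sign
    pass
E
python3 - <<'E'
from fit import *
im=cv2.imread("pics/top_avg.png"); s=6
c=crop(im,295,190,375,270); h=cv2.cvtColor(c,cv2.COLOR_BGR2HSV)
m=(h[...,1]<19).astype(np.uint8); m=cv2.morphologyEx(m,cv2.MORPH_OPEN,np.ones((7,7))); m=cv2.morphologyEx(cv2.copyMakeBorder(m,40,40,40,40,cv2.BORDER_CONSTANT),cv2.MORPH_CLOSE,np.ones((25,25)))[40:-40,40:-40]
P=onplane("top",mask_pts(m,s,295,190),12)[:,:2]; C=(P.min(0)+P.max(0))/2; q=P-C
for n,k in dict(xp=(q[:,0]>75)&(abs(q[:,1])<65),xm=(q[:,0]<-75)&(abs(q[:,1])<65),yp=(q[:,1]>70)&(abs(q[:,0])<75),ym=(q[:,1]<-70)&(abs(q[:,0])<75)).items():
    o,a=fl(P[k]); print(n,o.round(1),round(a,2))
# wedge flanks
c=crop(im,190,245,270,280); h=cv2.cvtColor(c,cv2.COLOR_BGR2HSV); m=((h[...,1]<19)&(h[...,2]>85)).astype(np.uint8)
P=onplane("top",mask_pts(m,s,190,245),38)[:,:2]
for lo,hi in((195,215),(235,250),(270,290),(320,335)):
    k=P[(P[:,1]>lo)&(P[:,1]<hi)]; mid=np.median(k[:,0]); mm=(k[:,0].min()+k[:,0].max())/2
    A,B=k[k[:,0]>mm,0].mean(),k[k[:,0]<mm,0].mean(); print("wedge y",(lo+hi)/2,"centre x",round((A+B)/2,1),"thick",round(A-B,1))
print("wedge y range",P[:,1].min().round(1),P[:,1].max().round(1))
c=crop(im,180,185,256,230); g=cv2.cvtColor(c,cv2.COLOR_BGR2GRAY); m=cv2.morphologyEx((g<83).astype(np.uint8),cv2.MORPH_OPEN,np.ones((13,13)))
P=onplane("top",mask_pts(m,s,180,185),14)[:,:2]
for lo,hi in((275,290),(300,325),(350,390)):
    k=P[(P[:,1]>lo)&(P[:,1]<hi)]; mm=(k[:,0].min()+k[:,0].max())/2
    A,B=k[k[:,0]>mm,0].mean(),k[k[:,0]<mm,0].mean(); print("spanner y",(lo+hi)/2,"centre x",round((A+B)/2,1),"w",round(A-B,1))
print("y range",P[:,1].min().round(1),P[:,1].max().round(1),"head x",P[P[:,1]<250,0].min().round(1),P[P[:,1]<250,0].max().round(1))
# ring outer: bright
c=crop(im,310,200,356,250); g=cv2.cvtColor(c,cv2.COLOR_BGR2GRAY)
K=cam("top")[0]; 
E
```

```text
xp [626.6 -37.6] 85.66
xm [432.1 -45.6] 86.33
yp [530.   47.1] -4.16
ym [ 527.6 -122.8] -4.01
wedge y 205.0 centre x 439.6 thick 30.9
wedge y 242.5 centre x 443.5 thick 29.4
wedge y 280.0 centre x 447.9 thick 25.3
wedge y 327.5 centre x 453.5 thick 21.1
wedge y range 190.1 353.4
spanner y 282.5 centre x 606.3 w 28.7
spanner y 312.5 centre x 607.1 w 28.6
spanner y 370.0 centre x 609.2 w 36.3
y range 208.5 409.4 head x 559.1 654.8
```

```bash

python3 -m pendant '[[[1,0.86,0],[0,0,1],1],[[1,0.86,0],[0,0,1],1],[[1,0.86,0],[0,0,1],1],[[1,0.86,0],[0,0,1],1],[[1,0.86,0],[0,0,1],1],[[1,0.86,0],[0,0,1],1],[[1,0.86,0],[0,0,1],1],[[1,0.86,0],[0,0,1],1],[[1,0.86,0],[0,0,1],1],[[1,0.86,0],[0,0,1],1]]'
python3 -m pendant '[[[0,1,0],[0,0,0],1],[[0,1,0],[0,0,0],1],[[0,1,0],[0,0,0],1],[[0,1,0],[0,0,0],1],[[0,1,0],[0,0,0],1],[[0,1,0],[0,0,0],1],[[0,1,0],[0,0,0],1],[[0,1,0],[0,0,0],1],[[0,1,0],[0,0,0],1],[[0,1,0],[0,0,0],1]]'
```

```text
time: 1.13
tool_pos: [427.9, -249.9, 243.9]
tcp_rot: [3.141, 0.0, 1.45]
contact_force: [0.1, -1.1, -0.6]
grip_width: 91.7
finger_force: 0.0
time: 1.97
tool_pos: [426.5, 49.9, 243.9]
tcp_rot: [3.141, 0.0, 1.444]
contact_force: [1.0, 0.1, -0.3]
grip_width: 91.7
finger_force: 0.0
```

```bash

python3 -m pendant '[[[0.07,0.867,-0.3],[0,0,0.1],1],[[0.07,0.867,-0.3],[0,0,0],1],[[0.07,0.867,-0.3],[0,0,0],1],[[0.07,0.867,-0.3],[0,0,0],1],[[0.07,0.867,-0.3],[0,0,0],1],[[0.07,0.867,-0.3],[0,0,0],1],[[0,0,-1],[0,0,0],1],[[0,0,-1],[0,0,0],1],[[0,0,-0.7],[0,0,0],1],[[0,0,0],[0,0,0],1]]'
python3 - <<'E'
from h import *
T=np.array([[440,206,56]]); print(proj("top",T),bot.get_obs()["tool_pos"],bot.get_obs()["tcp_rot"])
a=bot.capture("top")[225:300,185:285]; p=proj("scene",[[440,206,60]])[0].astype(int); b=bot.capture("scene")[p[1]-50:p[1]+50,p[0]-60:p[0]+60]
cv2.imwrite("pics/g1.png",np.hstack([cv2.resize(a,(400,300),interpolation=2),cv2.resize(b,(360,300),interpolation=2)]))
E
```

```text
time: 2.8
tool_pos: [436.7, 204.0, 105.0]
tcp_rot: [-3.134, 0.003, 1.456]
contact_force: [-1.2, -0.7, -0.0]
grip_width: 91.7
finger_force: 0.0
[[249.10620482 261.02897196]] [436.71215521 204.03748053 105.03819373] [-3.13433681e+00  3.07935669e-03  1.45626755e+00]
```

View pics/g1.png

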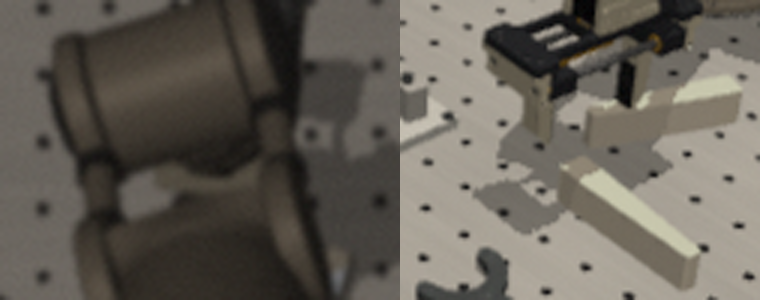

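The scene crop on the right shows the open gripper above the thick head of wedge A, whose head is near (575,180) in the crop. The fingers straddle it. I'll go down and close.

```bash

python3 -m pendant '[[[0.1,0.05,-0.9],[0,0,0],1],[[0,0,-0.9],[0,0,0],1],[[0,0,-0.6],[0,0,0],1],[[0,0,-0.27],[0,0,0],1],[[0,0,0],[0,0,0],-1],[[0,0,0],[0,0,0],-1],[[0,0,0],[0,0,0],-1],[[0,0,0],[0,0,0],-1],[[0,0,0],[0,0,0],-1],[[0,0,0],[0,0,0],-1]]'
```

```text
time: 3.73
tool_pos: [442.8, 206.2, 29.4]
tcp_rot: [3.14, -0.001, 1.456]
contact_force: [0.1, 0.7, 0.7]
grip_width: 56.5
finger_force: 0.0
```

```bash

python3 -m pendant '[[[0,0,0],[0,0,0],-1],[[0,0,0],[0,0,0],-1],[[0,0,0],[0,0,0],-1],[[0,0,0],[0,0,0],-1],[[0,0,0],[0,0,0],-1],[[0,0,0],[0,0,0],-1],[[0,0,0],[0,0,0],-1],[[0,0,0],[0,0,0],-1],[[0,0,0],[0,0,0],-1],[[0,0,0],[0,0,0],-1]]'
```

```text
time: 4.57
tool_pos: [442.2, 206.0, 28.6]
tcp_rot: [-3.141, 0.0, 1.456]
contact_force: [-1.6, -0.9, 1.3]
grip_width: 30.0
finger_force: 29.5
```

```bash

python3 -m pendant '[[[0,0,1],[0,0,0],-1],[[0,0,1],[0,0,0],-1],[[0,-1,1],[0,0,0],-1],[[0,-1,0],[0,0,0],-1],[[0,-1,0],[0,0,0],-1],[[0,-1,0],[0,0,0],-1],[[0,-1,0],[0,0,0],-1],[[0,-1,0],[0,0,0],-1],[[0,-1,0],[0,0,0],-1],[[0,-1,0],[0,0,0],-1]]'
python3 -m pendant '[[[0.1,-1,0],[0,0,0],-1],[[0.1,-1,0],[0,0,0],-1],[[0.1,-1,0],[0,0,0],-1],[[0.1,-1,0],[0,0,0],-1],[[0.1,-1,0],[0,0,0],-1],[[0.1,-1,0],[0,0,0],-1],[[0.1,-0.8,0],[0,0,-0.05],-1],[[0,0,0],[0,0,0],-1],[[0,0,0],[0,0,0],-1],[[0,0,0],[0,0,0],-1]]'
```

```text
time: 5.4
tool_pos: [442.4, -35.0, 118.1]
tcp_rot: [3.141, 0.0, 1.456]
contact_force: [0.8, -0.5, -3.2]
grip_width: 30.2
finger_force: 29.9
time: 6.23
tool_pos: [463.0, -236.9, 117.7]
tcp_rot: [-3.141, -0.001, 1.45]
contact_force: [0.3, 0.0, -2.2]
grip_width: 30.0
finger_force: 29.9
```

```bash

python3 -m pendant '[[[0,0,-0.6],[0,0,0],-1],[[0,0,-0.6],[0,0,0],-1],[[0,0,-0.6],[0,0,0],-1],[[0,0,-0.4],[0,0,0],-1],[[0,0,-0.2],[0,0,0],-1],[[0,0,0],[0,0,0],-1],[[0,0,0],[0,0,0],-1],[[0,0,0],[0,0,0],-1],[[0,0,0],[0,0,0],-1],[[0,0,0],[0,0,0],-1]]'
python3 - <<'E'
from h import *
F=lambda x,y,z:[540.3+x*.9975+y*.0706,-31.6-x*.0706+y*.9975,z]
print(proj("scene",[F(0,0,12)]),proj("top",[F(0,0,12)]))
a=bot.capture("top")[190:275,295:405]; b=bot.capture("scene")[170:270,260:380]
cv2.imwrite("pics/g2.png",cv2.convertScaleAbs(np.hstack([cv2.resize(a,(400,309),interpolation=2),cv2.resize(b,(371,309),interpolation=2)]),alpha=1.4))
E
```

```text
time: 7.07
tool_pos: [463.8, -237.6, 46.9]
tcp_rot: [3.14, 0.001, 1.45]
contact_force: [0.1, 0.3, -1.8]
grip_width: 29.8
finger_force: 29.9
[[312.60015153 242.50443254]] [[331.56983278 226.07310964]]
```

View pics/g2.png

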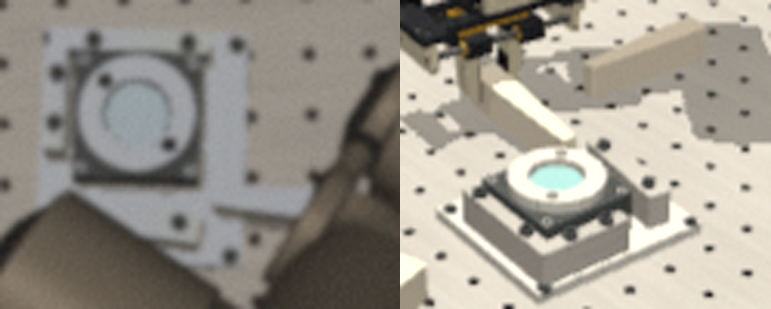

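```bash

python3 -m pendant '[[[0,0,-0.18],[0,0,0],-1],[[0,0,0],[0,0,0],-1],[[0.04,0.33,0],[0,0,0],-1],[[0.04,0.33,0],[0,0,0],-1],[[0.04,0.33,0],[0,0,0],-1],[[0.04,0.33,0],[0,0,0],-1],[[0.04,0.33,0],[0,0,0],-1],[[0.04,0.33,0],[0,0,0],-1],[[0,0,0],[0,0,0],-1],[[0,0,0],[0,0,0],-1]]'
python3 -m pendant '[[[0.02,0.17,0],[0,0,0],-1],[[0.02,0.17,0],[0,0,0],-1],[[0.02,0.17,0],[0,0,0],-1],[[0.02,0.17,0],[0,0,0],-1],[[0,0,0],[0,0,0],-1],[[0,0,0],[0,0,0],-1],[[0,0,0],[0,0,0],-1],[[0,0,0],[0,0,0],-1],[[0,0,0],[0,0,0],-1],[[0,0,0],[0,0,0],-1]]'
```

```text
time: 8.0
tool_pos: [470.4, -176.7, 40.6]
tcp_rot: [-3.141, -0.001, 1.451]
contact_force: [-1.3, 1.8, -0.4]
grip_width: 30.1
finger_force: 30.0
time: 8.83
tool_pos: [472.6, -157.2, 40.6]
tcp_rot: [-3.141, -0.001, 1.45]
contact_force: [-3.3, 3.1, 0.8]
grip_width: 30.3
finger_force: 30.0
```

```bash

python3 -m pendant '[[[0.02,0.15,0],[0,0,0],-1],[[0.02,0.15,0],[0,0,0],-1],[[0.02,0.15,0],[0,0,0],-1],[[0.02,0.15,0],[0,0,0],-1],[[0,0,0],[0,0,0],-1],[[0,0,0],[0,0,0],-1],[[0,0,0],[0,0,0],-1],[[0,0,0],[0,0,0],-1],[[0,0,0],[0,0,0],-1],[[0,0,0],[0,0,0],-1]]'
python3 -m pendant '[[[0.01,0.1,0],[0,0,0],-1],[[0.01,0.1,0],[0,0,0],-1],[[0.01,0.1,0],[0,0,0],-1],[[0,0,0],[0,0,0],-1],[[0,0,0],[0,0,0],-1],[[0,0,0],[0,0,0],-1],[[0,0,0],[0,0,0],-1],[[0,0,0],[0,0,0],-1],[[0,0,0],[0,0,0],-1],[[0,0,0],[0,0,0],-1]]'
```

```text
time: 9.67
tool_pos: [474.9, -139.7, 40.6]
tcp_rot: [-3.141, 0.0, 1.45]
contact_force: [-5.1, 0.4, 1.6]
grip_width: 29.5
finger_force: 30.0
time: 10.5
tool_pos: [475.5, -131.1, 40.6]
tcp_rot: [-3.14, 0.001, 1.45]
contact_force: [-6.9, -2.7, 2.3]
grip_width: 29.9
finger_force: 30.0
```

```bash

python3 -m pendant '[[[0.01,0.1,0],[0,0,0],-1],[[0.01,0.1,0],[0,0,0],-1],[[0.01,0.1,0],[0,0,0],-1],[[0,0,0],[0,0,0],-1],[[0,0,0],[0,0,0],-1],[[0,0,0],[0,0,0],-1],[[0,0,0],[0,0,0],-1],[[0,0,0],[0,0,0],-1],[[0,0,0],[0,0,0],-1],[[0,0,0],[0,0,0],-1]]'
python3 -m pendant '[[[0.01,0.07,0],[0,0,0],-1],[[0.01,0.07,0],[0,0,0],-1],[[0,0,0],[0,0,0],-1],[[0,0,0],[0,0,0],-1],[[0,0,0],[0,0,0],-1],[[0,0,0],[0,0,0],-1],[[0,0,0],[0,0,0],-1],[[0,0,0],[0,0,0],-1],[[0,0,0],[0,0,0],-1],[[0,0,0],[0,0,0],-1]]'
```

```text
time: 11.33
tool_pos: [476.1, -122.2, 40.6]
tcp_rot: [-3.14, 0.001, 1.45]
contact_force: [-8.0, -4.4, 2.4]
grip_width: 29.8
finger_force: 30.0
time: 12.17
tool_pos: [476.2, -118.7, 40.6]
tcp_rot: [-3.139, 0.002, 1.45]
contact_force: [-10.7, -8.7, 2.4]
grip_width: 29.8
finger_force: 30.0
```

```bash

python3 -m pendant '[[[0,0.06,0],[0,0,0],-1],[[0,0.06,0],[0,0,0],-1],[[0,0,0],[0,0,0],-1],[[0,0,0],[0,0,0],-1],[[0,0,0],[0,0,0],-1],[[0,0,0],[0,0,0],-1],[[0,0,0],[0,0,0],-1],[[0,0,0],[0,0,0],-1],[[0,0,0],[0,0,0],-1],[[0,0,0],[0,0,0],-1]]'
python3 -m pendant '[[[0,0.05,0],[0,0,0],-1],[[0,0.05,0],[0,0,0],-1],[[0,0,0],[0,0,0],-1],[[0,0,0],[0,0,0],-1],[[0,0,0],[0,0,0],-1],[[0,0,0],[0,0,0],-1],[[0,0,0],[0,0,0],-1],[[0,0,0],[0,0,0],-1],[[0,0,0],[0,0,0],-1],[[0,0,0],[0,0,0],-1]]'
```

```text
time: 13.0
tool_pos: [476.3, -115.6, 40.6]
tcp_rot: [-3.139, 0.002, 1.449]
contact_force: [-11.2, -10.6, 2.0]
grip_width: 30.3
finger_force: 30.0
time: 13.83
tool_pos: [476.3, -114.7, 40.7]
tcp_rot: [-3.14, 0.005, 1.451]
contact_force: [-14.3, -23.1, 2.6]
grip_width: 29.7
finger_force: 30.0
```

```bash

python3 -m pendant '[[[0,0,0],[0,0,0],0.1],[[0,0,0],[0,0,0],0.1],[[0,0,0],[0,0,0],0.1],[[0,0,0],[0,0,0],0.1],[[-0.06,-0.5,0],[0,0,0],0.1],[[-0.06,-0.5,0],[0,0,0],0.1],[[-0.06,-0.5,0],[0,0,0],0.1],[[0,0,-0.17],[0,0,0],-1],[[0,0,0],[0,0,0],-1],[[0,0,0],[0,0,0],-1]]'
python3 -m pendant '[[[0,0,0],[0,0,0],-1],[[0,0,0],[0,0,0],-1],[[0,0,0],[0,0,0],-1],[[0.02,0.2,0],[0,0,0],-1],[[0.02,0.2,0],[0,0,0],-1],[[0.01,0.1,0],[0,0,0],-1],[[0,0,0],[0,0,0],-1],[[0,0,0],[0,0,0],-1],[[0,0,0],[0,0,0],-1],[[0,0,0],[0,0,0],-1]]'
```

```text
time: 14.67
tool_pos: [472.2, -155.1, 35.2]
tcp_rot: [-3.141, -0.001, 1.45]
contact_force: [-0.4, 0.5, -0.2]
grip_width: 35.1
finger_force: 0.0
time: 15.5
tool_pos: [473.9, -140.9, 35.6]
tcp_rot: [3.141, 0.0, 1.45]
contact_force: [0.9, -1.1, -0.2]
grip_width: 0.4
finger_force: 0.0
```

```bash

python3 -m pendant '[[[0,0.07,0],[0,0,0],-1],[[0,0.07,0],[0,0,0],-1],[[0,0,0],[0,0,0],-1],[[0,0,0],[0,0,0],-1],[[0,0,0],[0,0,0],-1],[[0,0,0],[0,0,0],-1],[[0,0,0],[0,0,0],-1],[[0,0,0],[0,0,0],-1],[[0,0,0],[0,0,0],-1],[[0,0,0],[0,0,0],-1]]'
```

```text
time: 16.33
tool_pos: [474.0, -139.1, 35.7]
tcp_rot: [3.14, 0.003, 1.45]
contact_force: [-3.4, -13.6, -1.9]
grip_width: 0.3
finger_force: 6.8
```

```bash

python3 -m pendant '[[[0,0.04,0],[0,0,0],-1],[[0,0.03,0],[0,0,0],-1],[[0,0,0],[0,0,0],-1],[[0,0,0],[0,0,0],-1],[[0,0,0],[0,0,0],-1],[[0,0,0],[0,0,0],-1],[[0,0,0],[0,0,0],-1],[[0,0,0],[0,0,0],-1],[[0,0,0],[0,0,0],-1],[[0,0,0],[0,0,0],-1]]'
```

```text
time: 17.17
tool_pos: [474.0, -139.0, 35.8]
tcp_rot: [3.14, 0.006, 1.451]
contact_force: [-5.5, -24.0, -4.4]
grip_width: 0.2
finger_force: 12.4
```

```bash

python3 -m pendant '[[[0,-0.5,0],[0,0,0],-1],[[0,0,1],[0,0,0],0.3],[[0,0,1],[0,0,0],0.3],[[0,0,1],[0,0,0],0.3],[[0,0,1],[0,0,0],0.3],[[0.29,1,0],[0,0,0],0.3],[[0.29,1,0],[0,0,0],0.3],[[0.29,1,0],[0,0,0],0.3],[[0.29,1,0],[0,0,0],0.3],[[0.29,1,0],[0,0,0],0.3]]'
python3 -m pendant '[[[0.29,1,0],[0,0,0.1],0.3],[[0.29,1,0],[0,0,0.1],0.3],[[0.29,1,0],[0,0,0.1],0.3],[[0.29,1,0],[0,0,0.1],0.3],[[0.29,1,0],[0,0,0.1],0.3],[[0.29,1,0],[0,0,0.1],0.3],[[0.29,1,0],[0,0,0.1],0.3],[[0.29,1,0],[0,0,0.1],0.3],[[0.29,1,0],[0,0,0],0.3],[[0.2,1,0],[0,0,0],0.3]]'
python3 - <<'E'
from meas import *
im=big("top"); cv2.imwrite("pics/top_b.png",im)
sc=big("scene"); cv2.imwrite("pics/scene_b.png",sc)
a=crop(im,180,185,380,275,4); b=crop(sc,270,180,430,350,4)
cv2.imwrite("pics/v3.png",cv2.convertScaleAbs(np.vstack([cv2.resize(a,(400,180)),cv2.resize(b,(400,425))[:420]]),alpha=1.3))
print(bot.get_obs()["tool_pos"],bot.get_obs()["tcp_rot"])
E
```

```text
time: 18.0
tool_pos: [517.5, 1.9, 155.7]
tcp_rot: [3.141, -0.0, 1.449]
contact_force: [-0.1, -0.7, 0.3]
grip_width: 55.6
finger_force: 0.0
time: 18.83
tool_pos: [602.0, 301.9, 155.3]
tcp_rot: [-3.142, 0.0, 1.546]
contact_force: [0.3, 0.0, -0.0]
grip_width: 59.5
finger_force: 0.0
[601.68708038 299.16682562 155.74558971] [-3.14142999e+00  3.16650208e-04  1.54422564e+00]
```

View pics/v3.png

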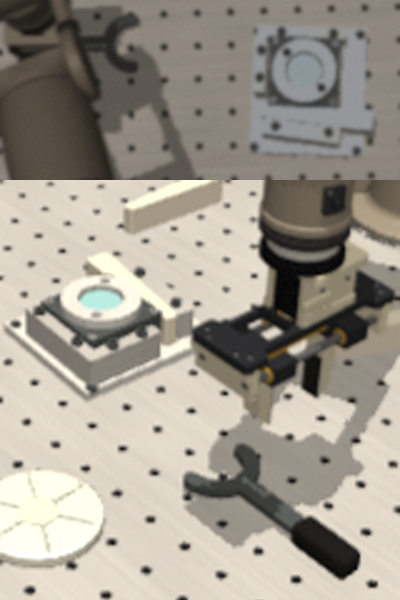

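```bash
python3 - <<'E'
from h import *
def cen(n,f,u,v,r):
    g=cv2.cvtColor(cv2.imread(f),cv2.COLOR_BGR2GRAY).astype(float)
    for _ in range(4):
        yy,xx=np.mgrid[:480,:640]; k=(xx-u)**2+(yy-v)**2<r*r; ref=np.percentile(g[k],80); w=np.where(k,np.clip(ref-12-g,0,None),0); u,v=(w*xx).sum()/w.sum(),(w*yy).sum()/w.sum()
    return u,v
for f,n,ps,r in(("pics/top_avg.png","top",[(323.5,211.7),(341,229.4)],3.5),("pics/top_b.png","top",[(323.5,211.7),(341,229)],3.5),("pics/scene0.png","scene",[(312,221),(309,235)],3.2),("pics/scene_b.png","scene",[(312.8,220.8),(308.8,234)],3.2)):
    q=[cen(n,f,*p,r) for p in ps]; X=onplane(n,q,67.5)[:,:2]; d=X[0]-X[1]; print(f,np.round(q,1).tolist(),X.round(1).tolist(),"c",X.mean(0).round(1),"L",np.hypot(*d).round(1),"ang",np.degrees(np.arctan2(d[1],d[0])).round(1))
E
```

```text
pics/top_avg.png [[323.6, 211.8], [341.1, 229.5]] [[573.5, -10.1], [521.1, -58.4]] c [547.3 -34.2] L 71.2 ang 42.7
pics/top_b.png [[323.0, 210.7], [340.3, 228.5]] [[576.6, -8.6], [524.0, -56.1]] c [550.3 -32.4] L 70.8 ang 42.2
pics/scene0.png [[311.6, 221.7], [309.3, 240.3]] [[526.4, -53.3], [592.1, 14.6]] c [559.3 -19.3] L 94.4 ang -134.0
pics/scene_b.png [[311.5, 222.3], [308.0, 238.8]] [[528.5, -50.9], [590.3, 6.8]] c [559.4 -22.1] L 84.6 ang -136.9
```

The top crop shows the ring clear of the arm, with the wedge jammed beside the housing. The scene crop shows the gripper near the spanner, whose head is at (235,475) in the crop. I'll go down and grip the neck.

```bash

python3 -m pendant '[[[0.14,-0.14,-1],[0,0,0.08],0.3],[[0,0,-1],[0,0,0],0.3],[[0,0,-1],[0,0,0],0.3],[[0,0,-0.8],[0,0,0],0.3],[[0,0,-0.5],[0,0,0],0.3],[[0,0,-0.2],[0,0,0],0.3],[[0,0,0],[0,0,0],0.3],[[0,0,0],[0,0,0],-1],[[0,0,0],[0,0,0],-1],[[0,0,0],[0,0,0],-1]]'
python3 -m pendant '[[[0,0,0],[0,0,0],-1],[[0,0,0],[0,0,0],-1],[[0,0,0],[0,0,0],-1],[[0,0,0],[0,0,0],-1],[[0,0,0],[0,0,0],-1],[[0,0,0],[0,0,0],-1],[[0,0,0],[0,0,0],-1],[[0,0,0],[0,0,0],-1],[[0,0,0],[0,0,0],-1],[[0,0,0],[0,0,0],-1]]'
```

```text
time: 20.07
tool_pos: [606.8, 296.5, 22.4]
tcp_rot: [3.139, -0.001, 1.555]
contact_force: [0.5, -0.6, 0.4]
grip_width: 44.3
finger_force: 0.0
time: 20.9
tool_pos: [606.0, 296.4, 21.0]
tcp_rot: [3.141, -0.0, 1.555]
contact_force: [-1.8, 0.1, 5.2]
grip_width: 21.9
finger_force: 30.0
```

```bash

python3 -m pendant '[[[0,0,0.5],[0,0,0],-1],[[0,0,0.8],[0,0,0],-1],[[0,0,0.8],[0,0,0],-1],[[0,0,0.8],[0,0,0],-1],[[0,0,0.5],[0,0,0],-1],[[0,0,0],[0,0,0],-1],[[0,0,0],[0,0,0],-1],[[0,0,0],[0,0,0],-1],[[0,0,0],[0,0,0],-1],[[0,0,0],[0,0,0],-1]]'
python3 - <<'E'
from meas import *
im=big("top"); cv2.imwrite("pics/top_c.png",im); sc=big("scene"); cv2.imwrite("pics/scene_c.png",sc)
o=bot.get_obs(); p=o["tool_pos"]; print(p,o["tcp_rot"])
u,v=proj("top",[[p[0],p[1]-70,p[2]-5]])[0].astype(int); a=crop(im,u-30,v-30,u+30,v+30,6); print(u-30,v-30)
u,v=proj("scene",[[p[0],p[1]-40,p[2]-5]])[0].astype(int); b=crop(sc,u-60,v-50,u+60,v+50,3); print(u-60,v-50)
cv2.imwrite("pics/v4.png",cv2.convertScaleAbs(np.hstack([a,cv2.resize(b,(432,360))]),alpha=1.5))
E
```

```text
time: 21.73
tool_pos: [605.1, 296.0, 120.7]
tcp_rot: [-3.139, 0.001, 1.555]
contact_force: [0.3, -0.1, -1.7]
grip_width: 21.8
finger_force: 30.0
[605.86959075 296.31508252 122.56585501] [3.14146329e+00 3.43783182e-06 1.55540977e+00]
208 169
309 219
```

View pics/v4.png

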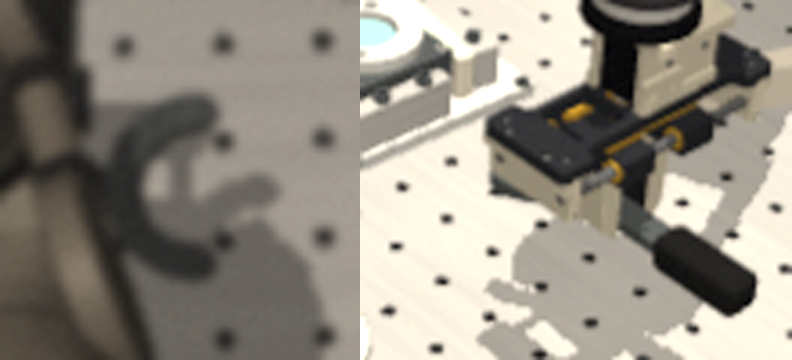

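The left crop shows the held spanner's head with its tips at (200,110) and (197,262), clear of the arm. The right crop shows the neck clamped and level. Next I'll measure the head against the TCP in the same camera as the ring.

```bash
python3 - <<'E'
from meas import *
im=cv2.imread("pics/top_c.png"); s=6; u0,v0=208,169
c=crop(im,u0,v0,u0+60,v0+60,s); g=cv2.cvtColor(c,cv2.COLOR_BGR2GRAY); print(g[110,190],g[262,190],g[250,260],g[120,100],g[60,250])
t=(int(g[110,190])+int(g[262,190]))/2
m=(g<(t+int(g[250,260]))/2).astype(np.uint8); m[:,:105]=0; m[275:,:155]=0
n,l,st,ce=cv2.connectedComponentsWithStats(m); i=1+np.argmax(st[1:,4]); print(st[i]); m=(l==i).astype(np.uint8)
cv2.imwrite("pics/m4.png",np.hstack([g,m*255]))
P=onplane("top",mask_pts(m,s,u0,v0),118)[:,:2]
print("x",P[:,0].min().round(1),P[:,0].max().round(1),"ymin",P[:,1].min().round(1))
for k in (P[:,0]>620,P[:,0]<590): Q=P[k]; j=Q[:,1]<Q[:,1].min()+9; print(Q[:,1].min().round(1),Q[j].mean(0).round(1))
T=[[605.9,296.3-76.5,118],[605.9+35.5,219.8,118],[605.9-35.5,219.8,118]]; print(((proj("top",T)-[u0,v0])*s).round(0))
E
```

```text
49 29 67 63 101
[  105   100   130   184 11552]
x 560.6 647.4 ymin 203.0
212.5 [639.6 216.2]
203.0 [576.9 208. ]
[[195. 185.]
 [195. 110.]
 [196. 260.]]
```

View pics/m4.png

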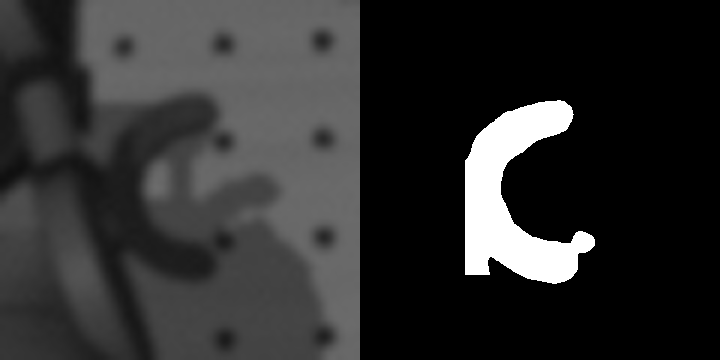

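```bash

python3 -m pendant '[[[-0.353,-0.909,0],[0,0,0.628],-1],[[-0.353,-0.909,0],[0,0,0.628],-1],[[-0.353,-0.909,0],[0,0,0.628],-1],[[-0.353,-0.909,0],[0,0,0.628],-1],[[-0.353,-0.909,0],[0,0,0.628],-1],[[-0.353,-0.909,0],[0,0,0.628],-1],[[-0.353,-0.909,0],[0,0,0.628],-1],[[-0.353,-0.909,0],[0,0,0.628],-1],[[-0.353,-0.909,0],[0,0,0.628],-1],[[-0.353,-0.909,0],[0,0,0.628],-1]]'
python3 -m pendant '[[[0,0,-0.3],[0,0,0],-1],[[0,0,-0.3],[0,0,0],-1],[[0,0,-0.2],[0,0,0],-1],[[0,0,-0.2],[0,0,0],-1],[[0,0,0],[0,0,0],-1],[[0,0,0],[0,0,0],-1],[[0,0,0],[0,0,0],-1],[[0,0,0],[0,0,0],-1],[[0,0,0],[0,0,0],-1],[[0,0,0],[0,0,0],-1]]'
python3 - <<'E'
from meas import *
im=big("top"); cv2.imwrite("pics/top_d.png",im); sc=big("scene"); cv2.imwrite("pics/scene_d.png",sc)
o=bot.get_obs(); print(o["tool_pos"],o["tcp_rot"])
a=crop(im,300,190,370,260,6)
u,v=proj("scene",[[550,-32,68]])[0].astype(int); b=crop(sc,u-30,v-35,u+30,v+35,6); print(u-30,v-35)
cv2.imwrite("pics/v5.png",cv2.convertScaleAbs(np.hstack([a,b]),alpha=1.4))
E
```

```text
time: 22.97
tool_pos: [499.4, 22.4, 123.0]
tcp_rot: [3.141, 0.001, 2.313]
contact_force: [1.0, 0.0, -1.5]
grip_width: 21.5
finger_force: 30.0
time: 23.8
tool_pos: [500.1, 23.7, 92.9]
tcp_rot: [3.141, 0.0, 2.309]
contact_force: [-0.3, 0.2, -2.9]
grip_width: 21.6
finger_force: 30.0
[499.94443366  23.57391027  92.62677889] [3.14147958e+00 1.11724919e-05 2.30889648e+00]
280 192
```

View pics/v5.png

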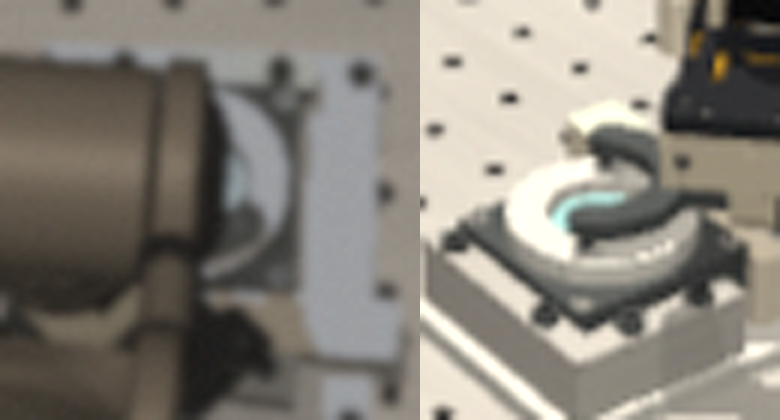

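The scene crop shows the head hovering over the ring, with the near tip around (583,240) and the near hole expected around (593,252). I'll lower gently and feel.

```bash

python3 -m pendant '[[[0,0,-0.1],[0,0,0],-1],[[0,0,-0.1],[0,0,0],-1],[[0,0,-0.05],[0,0,0],-1],[[0,0,0],[0,0,0],-1],[[0,0,0],[0,0,0],-1],[[0,0,0],[0,0,0],-1],[[0,0,0],[0,0,0],-1],[[0,0,0],[0,0,0],-1],[[0,0,0],[0,0,0],-1],[[0,0,0],[0,0,0],-1]]'
```

```text
time: 25.03
tool_pos: [499.9, 23.7, 85.1]
tcp_rot: [3.142, -0.0, 2.309]
contact_force: [-1.7, 1.7, 0.8]
grip_width: 21.9
finger_force: 30.0
```

```bash
python3 -c "
from plant import bot
o=bot.get_obs();print(o['contact_force'].round(1),o['moment'].round(2),o['tool_pos'].round(1))"
```

```text
[-1.7  1.7  0.8] [ 0.21 -0.09 -0.06] [499.9  23.7  85.1]
```

```bash

python3 -m pendant '[[[0,0,-0.05],[0,0,0],-1],[[0,0,-0.05],[0,0,0],-1],[[0,0,0],[0,0,0],-1],[[0,0,0],[0,0,0],-1],[[0,0,0],[0,0,0],-1],[[0,0,0],[0,0,0],-1],[[0,0,0],[0,0,0],-1],[[0,0,0],[0,0,0],-1],[[0,0,0],[0,0,0],-1],[[0,0,0],[0,0,0],-1]]'
python3 -c "
from meas import *
o=bot.get_obs();print(o['contact_force'].round(1),o['moment'].round(2),o['tool_pos'].round(1))
sc=big('scene');cv2.imwrite('pics/scene_e.png',sc); b=crop(sc,270,180,370,255,6)
cv2.imwrite('pics/v6.png',cv2.convertScaleAbs(b,alpha=1.3))"
```

```text
time: 25.87
tool_pos: [499.7, 23.8, 82.0]
tcp_rot: [-3.141, -0.001, 2.309]
contact_force: [-3.5, 4.7, 1.7]
grip_width: 21.8
finger_force: 30.0
[-3.5  4.7  1.7] [0.55 0.2  0.  ] [499.7  23.8  82. ]
```

View pics/v6.png

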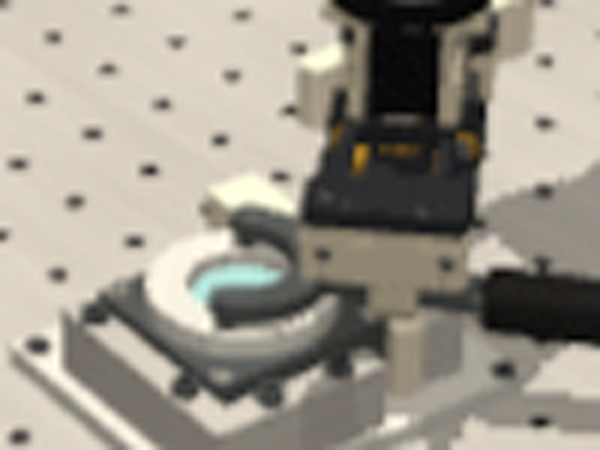

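```bash

python3 -m pendant '[[[-0.02,0.02,0],[0,0,0],-1],[[-0.02,0.02,0],[0,0,0],-1],[[0,0,0],[0,0,0],-1],[[0,0,0],[0,0,0],-1],[[0,0,0],[0,0,0],-1],[[0,0,0],[0,0,0],-1],[[0,0,0],[0,0,0],-1],[[0,0,0],[0,0,0],-1],[[0,0,0],[0,0,0],-1],[[0,0,0],[0,0,0],-1]]'
python3 -c "
from plant import bot
o=bot.get_obs();print(o['contact_force'].round(1),o['moment'].round(2),o['tool_pos'].round(1))"
```

```text
time: 26.9
tool_pos: [498.7, 24.8, 82.1]
tcp_rot: [-3.142, -0.0, 2.309]
contact_force: [0.1, -0.7, 0.6]
grip_width: 21.6
finger_force: 30.0
[ 0.1 -0.7  0.6] [-0.34 -0.25 -0.05] [498.7  24.8  82.1]
```

```bash
python3 - <<'E'
from meas import *
o=bot.get_obs(); T=o["tool_pos"]; d=np.array([np.cos(2.309),np.sin(2.309)])
def P(x,t): # x along spanner from origin, tilt t (rad, head up)
    s=-75.5-x; return [*(T[:2]+d*s*np.cos(t)),T[2]-21+13-s*np.sin(t)]
for t in(0,.05,.09): print(t,proj("scene",[P(-116,t),P(-151,t),P(-186,t)]).round(1).tolist())
im=big("scene"); g=im.max(2); m=(g<45).astype(np.uint8); u0,v0=345,205; m2=np.zeros_like(m); m2[v0:260,u0:400]=m[v0:260,u0:400]
n,l,st,ce=cv2.connectedComponentsWithStats(m2); i=1+np.argmax(st[1:,4]); print(st[i],ce[i].round(1)); pts=np.argwhere(l==i)[:,::-1].astype(np.float32); r=cv2.minAreaRect(pts); print(r)
cv2.imwrite("pics/v7.png",crop(im,270,180,400,260,5))
E
```

```text
0 [[351.3, 229.0], [363.7, 230.0], [376.2, 230.9]]
0.05 [[351.2, 229.6], [363.6, 231.1], [376.0, 232.6]]
0.09 [[351.2, 230.1], [363.5, 232.0], [375.8, 233.9]]
[345 224  30  14 260] [361.9 230.8]
((360.0477600097656, 230.12637329101562), (29.381643295288086, 11.917553901672363), 12.994616508483887)
```

View pics/v7.png

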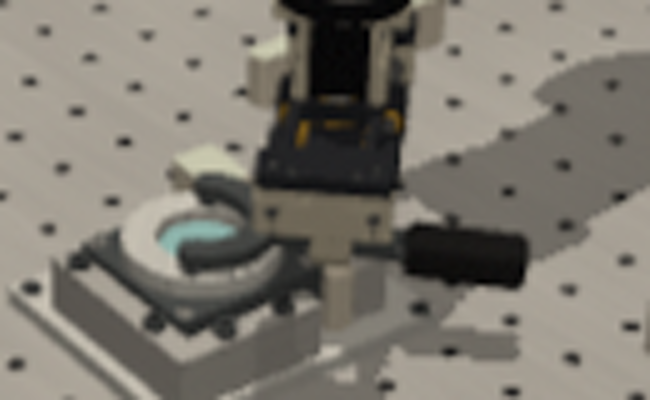

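The numbers show the handle lies level: sleeve slope 0.085 against 0.076 predicted level and 0.15 if the head were propped up. So the pins are in the holes. I'll seat it fully.

```bash

python3 -m pendant '[[[0,0,-0.04],[0,0,0],-1],[[0,0,-0.03],[0,0,0],-1],[[0,0,0],[0,0,0],-1],[[0,0,0],[0,0,0],-1],[[0,0,0],[0,0,0],-1],[[0,0,0],[0,0,0],-1],[[0,0,0],[0,0,0],-1],[[0,0,0],[0,0,0],-1],[[0,0,0],[0,0,0],-1],[[0,0,0],[0,0,0],-1]]'
```

```text
time: 27.93
tool_pos: [498.5, 24.9, 79.9]
tcp_rot: [-3.141, -0.0, 2.309]
contact_force: [-1.6, 1.0, -2.5]
grip_width: 21.7
finger_force: 30.0
```

```bash

python3 -m pendant '[[[0.097,0.083,0],[0,0,-0.417],-1],[[0.1,0.077,0],[0,0,-0.417],-1],[[0.107,0.073,0],[0,0,-0.417],-1],[[0.107,0.07,0],[0,0,-0.417],-1],[[0.113,0.063,0],[0,0,-0.417],-1],[[0,0,0],[0,0,0],-1],[[0,0,0],[0,0,0],-1],[[0,0,0],[0,0,0],-1],[[0,0,0],[0,0,0],-1],[[0,0,0],[0,0,0],-1]]'
python3 -c "
from plant import bot
o=bot.get_obs();print(o['contact_force'].round(1),o['moment'].round(2),o['tool_pos'].round(1),o['tcp_rot'].round(3))"
```

```text
time: 28.77
tool_pos: [513.8, 35.9, 79.9]
tcp_rot: [-3.141, -0.001, 2.059]
contact_force: [-4.7, 0.8, -2.2]
grip_width: 21.5
finger_force: 30.0
[-4.7  0.8 -2.2] [ 0.42  0.67 -0.11] [513.8  35.9  79.9] [-3.141e+00 -1.000e-03  2.059e+00]
```

```bash

python3 -m pendant '[[[0.113,0.057,0],[0,0,-0.417],-1],[[0.117,0.053,0],[0,0,-0.417],-1],[[0.123,0.043,0],[0,0,-0.417],-1],[[0.12,0.04,0],[0,0,-0.417],-1],[[0.123,0.033,0],[0,0,-0.417],-1],[[0.127,0.027,0],[0,0,-0.417],-1],[[0,0,0],[0,0,0],-1],[[0,0,0],[0,0,0],-1],[[0,0,0],[0,0,0],-1],[[0,0,0],[0,0,0],-1]]'
python3 -c "
from plant import bot
o=bot.get_obs();print(o['contact_force'].round(1),o['moment'].round(2),o['tool_pos'].round(1),o['tcp_rot'].round(3))"
```

```text
time: 29.6
tool_pos: [535.8, 43.2, 79.9]
tcp_rot: [-3.141, -0.0, 1.759]
contact_force: [-4.5, -1.1, -2.1]
grip_width: 21.5
finger_force: 30.1
[-4.5 -1.1 -2.1] [-0.05  0.79 -0.25] [535.8  43.2  79.9] [-3.141 -0.     1.759]
```

```bash

python3 -m pendant '[[[0.127,0.023,0],[0,0,-0.417],-1],[[0.127,0.013,0],[0,0,-0.417],-1],[[0.13,0.007,0],[0,0,-0.417],-1],[[0.127,0.003,0],[0,0,-0.417],-1],[[0.13,-0.003,0],[0,0,-0.417],-1],[[0,0,0],[0,0,0],-1],[[0,0,0],[0,0,0],-1],[[0,0,0],[0,0,0],-1],[[0,0,0],[0,0,0],-1],[[0,0,0],[0,0,0],-1]]'
python3 -m pendant '[[[0.063,-0.005,0],[0,0,-0.21],-1],[[0.063,-0.007,0],[0,0,-0.21],-1],[[0,0,0],[0,0,0],-1],[[0,0,0],[0,0,0],-1],[[0,0,0],[0,0,0],-1],[[0,0,0],[0,0,0],-1],[[0,0,0],[0,0,0],-1],[[0,0,0],[0,0,0],-1],[[0,0,0],[0,0,0],-1],[[0,0,0],[0,0,0],-1]]'
python3 -c "
from plant import bot
o=bot.get_obs();print(o['contact_force'].round(1),o['moment'].round(2),o['tool_pos'].round(1),o['tcp_rot'].round(3))"
```

```text
time: 30.43
tool_pos: [554.9, 44.0, 79.8]
tcp_rot: [-3.141, 0.001, 1.509]
contact_force: [-6.0, -2.8, -3.4]
grip_width: 21.5
finger_force: 30.1
time: 31.27
tool_pos: [558.3, 43.6, 79.7]
tcp_rot: [-3.14, 0.001, 1.459]
contact_force: [-5.8, -2.6, -2.7]
grip_width: 21.7
finger_force: 30.0
[-5.8 -2.6 -2.7] [-0.57  0.95 -0.16] [558.3  43.6  79.7] [-3.140e+00  1.000e-03  1.459e+00]
```

Still the same ~5 N, so it's still turning. I'll take small steps to the stop.

```bash

python3 -m pendant '[[[0.05,-0.007,0],[0,0,-0.17],-1],[[0.05,-0.008,0],[0,0,-0.17],-1],[[0,0,0],[0,0,0],-1],[[0,0,0],[0,0,0],-1],[[0,0,0],[0,0,0],-1],[[0,0,0],[0,0,0],-1],[[0,0,0],[0,0,0],-1],[[0,0,0],[0,0,0],-1],[[0,0,0],[0,0,0],-1],[[0,0,0],[0,0,0],-1]]'
python3 -m pendant '[[[0.05,-0.01,0],[0,0,-0.17],-1],[[0.05,-0.01,0],[0,0,-0.17],-1],[[0,0,0],[0,0,0],-1],[[0,0,0],[0,0,0],-1],[[0,0,0],[0,0,0],-1],[[0,0,0],[0,0,0],-1],[[0,0,0],[0,0,0],-1],[[0,0,0],[0,0,0],-1],[[0,0,0],[0,0,0],-1],[[0,0,0],[0,0,0],-1]]'
python3 -c "
from plant import bot
o=bot.get_obs();print(o['contact_force'].round(1),o['moment'].round(2),o['tool_pos'].round(1),o['tcp_rot'].round(3))"
```

```text
time: 32.1
tool_pos: [559.7, 43.4, 79.2]
tcp_rot: [-3.136, 0.002, 1.42]
contact_force: [-10.5, -2.0, -1.0]
grip_width: 21.5
finger_force: 30.3
time: 32.93
tool_pos: [560.5, 43.1, 78.5]
tcp_rot: [-3.131, 0.003, 1.38]
contact_force: [-17.0, -0.9, -0.8]
grip_width: 22.3
finger_force: 30.8
[-17.   -0.9  -0.8] [-0.47  2.48  0.78] [560.5  43.1  78.5] [-3.131e+00  3.000e-03  1.380e+00]
```

The force rose to 17 N with hardly any motion, so the ring is at its stop. I'll relax to mid-slack, then lift out.

```bash

python3 -m pendant '[[[-0.08,0.01,0],[0,0,0.28],-1],[[-0.08,0.01,0],[0,0,0.28],-1],[[-0.08,0.01,0],[0,0,0.26],-1],[[0,0,0],[0,0,0],-1],[[0,0,0],[0,0,0],-1],[[0,0,0],[0,0,0],-1],[[0,0,0],[0,0,0],-1],[[0,0,0],[0,0,0],-1],[[0,0,0],[0,0,0],-1],[[0,0,0],[0,0,0],-1]]'
python3 -c "
from plant import bot
o=bot.get_obs();print(o['contact_force'].round(1),o['moment'].round(2),o['tool_pos'].round(1),o['tcp_rot'].round(3))"
```

```text
time: 33.77
tool_pos: [556.9, 43.9, 79.7]
tcp_rot: [-3.139, 0.0, 1.475]
contact_force: [-6.2, -1.5, -2.7]
grip_width: 21.6
finger_force: 30.0
[-6.2 -1.5 -2.7] [-0.26  1.03 -0.44] [556.9  43.9  79.7] [-3.139  0.     1.475]
```

```bash

python3 -m pendant '[[[-0.04,0,0],[0,0,0.1],-1],[[-0.03,0,0],[0,0,0.1],-1],[[0,0,0],[0,0,0],-1],[[0,0,0],[0,0,0],-1],[[0,0,0],[0,0,0],-1],[[0,0,0],[0,0,0],-1],[[0,0,0],[0,0,0],-1],[[0,0,0],[0,0,0],-1],[[0,0,0],[0,0,0],-1],[[0,0,0],[0,0,0],-1]]'
python3 -c "
from plant import bot
o=bot.get_obs();print(o['contact_force'].round(1),o['moment'].round(2),o['tool_pos'].round(1),o['tcp_rot'].round(3))"
```

```text
time: 34.6
tool_pos: [555.3, 44.4, 79.8]
tcp_rot: [-3.14, -0.0, 1.499]
contact_force: [-4.8, 1.4, -2.1]
grip_width: 21.5
finger_force: 30.0
[-4.8  1.4 -2.1] [ 0.2   0.82 -0.41] [555.3  44.4  79.8] [-3.14  -0.     1.499]
```

```bash

python3 -m pendant '[[[-0.04,0,0],[0,0,0],-1],[[0,0,0],[0,0,0],-1],[[0,0,0],[0,0,0],-1],[[0,0,0],[0,0,0],-1],[[0,0,0],[0,0,0],-1],[[0,0,0],[0,0,0.5],-1],[[0,0,0],[0,0,-0.5],-1],[[0,0,0],[0,0,0],-1],[[0,0,0],[0,0,0],-1],[[0,0,0],[0,0,0],-1]]'
python3 -c "
from plant import bot
o=bot.get_obs();print(o['contact_force'].round(1),o['moment'].round(2),o['tool_pos'].round(1),o['tcp_rot'].round(3))"
```

```text
time: 35.43
tool_pos: [555.4, 44.0, 80.3]
tcp_rot: [3.14, 0.0, 1.5]
contact_force: [-1.6, 1.5, -1.5]
grip_width: 21.4
finger_force: 30.0
[-1.6  1.5 -1.5] [ 0.01 -0.05 -0.05] [555.4  44.   80.3] [3.14 0.   1.5 ]
```

```bash

python3 -m pendant '[[[0.06,-0.003,0],[0,0,-0.22],-1],[[0.06,-0.007,0],[0,0,-0.22],-1],[[0.06,-0.01,0],[0,0,-0.22],-1],[[0,0,0],[0,0,0],-1],[[0,0,0],[0,0,0],-1],[[0.05,-0.01,0],[0,0,-0.17],-1],[[0.05,-0.01,0],[0,0,-0.17],-1],[[0.04,-0.01,0],[0,0,-0.12],-1],[[0,0,0],[0,0,0],-1],[[0,0,0],[0,0,0],-1]]'
python3 -c "
from plant import bot
o=bot.get_obs();print(o['contact_force'].round(1),o['moment'].round(2),o['tool_pos'].round(1),o['tcp_rot'].round(3))"
```

```text
time: 36.27
tool_pos: [560.4, 42.9, 78.7]
tcp_rot: [-3.133, 0.002, 1.367]
contact_force: [-12.1, -0.3, -0.6]
grip_width: 21.8
finger_force: 30.8
[-12.1  -0.3  -0.6] [-0.03  1.96  0.7 ] [560.4  42.9  78.7] [-3.133e+00  2.000e-03  1.367e+00]
```

```bash

python3 -m pendant '[[[-0.09,0.01,0],[0,0,0.27],-1],[[-0.09,0.01,0],[0,0,0.27],-1],[[-0.08,0.01,0],[0,0,0.26],-1],[[0,0,0],[0,0,0],-1],[[0,0,0],[0,0,0],-1],[[0,0,0],[0,0,0],-1],[[0,0,0],[0,0,0],-1],[[0,0,0],[0,0,0],-1],[[0,0,0],[0,0,0],-1],[[0,0,0],[0,0,0],-1]]'
python3 -c "
from plant import bot
o=bot.get_obs();print(o['contact_force'].round(1),o['moment'].round(2),o['tool_pos'].round(1),o['tcp_rot'].round(3))"
```

```text
time: 37.1
tool_pos: [556.5, 43.4, 80.0]
tcp_rot: [3.142, 0.0, 1.46]
contact_force: [-3.2, -1.0, -1.8]
grip_width: 21.6
finger_force: 29.6
[-3.2 -1.  -1.8] [-0.24  0.44 -0.2 ] [556.5  43.4  80. ] [3.142 0.    1.46 ]
```

```bash

python3 -m pendant '[[[-0.03,0.01,0],[0,0,0],-1],[[0,0,0],[0,0,0],-1],[[0,0,0.1],[0,0,0],-1],[[0,0,0.15],[0,0,0],-1],[[0,0,0.2],[0,0,0],-1],[[0,0,0.3],[0,0,0],-1],[[0,0,0.5],[0,0,0],-1],[[0,0,0.5],[0,0,0],-1],[[0,0,0],[0,0,0],-1],[[0,0,0],[0,0,0],-1]]'
python3 -m pendant '[[[0.167,0.84,0],[0,0,0.08],-1],[[0.167,0.84,0],[0,0,0.08],-1],[[0.167,0.84,0],[0,0,0.08],-1],[[0.167,0.84,0],[0,0,0.08],-1],[[0.167,0.84,0],[0,0,0.08],-1],[[0.167,0.84,0],[0,0,0.08],-1],[[0.167,0.84,0],[0,0,0.08],-1],[[0.167,0.84,0],[0,0,0.08],-1],[[0.167,0.84,0],[0,0,0.08],-1],[[0.167,0.84,0],[0,0,0.08],-1]]'
python3 - <<'E'
from h import *
im=np.mean([bot.capture("top").astype(float) for _ in range(4)],0).astype(np.uint8); cv2.imwrite("pics/top_f.png",im)
g=cv2.cvtColor(im,cv2.COLOR_BGR2GRAY).astype(float); yy,xx=np.mgrid[:480,:640]
C=np.array([550.3,-32.4,67.5])
for a in range(-30,60,5):
    d=np.array([np.cos(np.radians(a)),np.sin(np.radians(a)),0])*35.5; P=proj("top",[C+d,C-d]); print(a,[round(float(cv2.getRectSubPix(g.astype(np.float32),(1,1),tuple(map(float,p)))[0,0])) for p in P],end="; ")
E
```

```text
time: 37.93
tool_pos: [556.3, 43.9, 133.8]
tcp_rot: [3.138, -0.0, 1.46]
contact_force: [-0.5, -0.3, -2.5]
grip_width: 21.7
finger_force: 29.7
time: 38.77
tool_pos: [605.2, 297.0, 131.1]
tcp_rot: [-3.14, 0.001, 1.557]
contact_force: [0.3, -0.5, -1.1]
grip_width: 21.6
finger_force: 29.7
-30 [116, 115]; -25 [116, 115]; -20 [111, 112]; -15 [94, 96]; -10 [65, 64]; -5 [45, 42]; 0 [55, 51]; 5 [84, 82]; 10 [106, 108]; 15 [115, 115]; 20 [116, 115]; 25 [115, 115]; 30 [115, 116]; 35 [116, 116]; 40 [115, 116]; 45 [116, 116]; 50 [115, 115]; 55 [116, 115];
```

The holes now lie at about -4°, which matches the housing's x axis (-4.05°), so the ring is at its stop. I'll lay the spanner down.

```bash

python3 -m pendant '[[[0,0,-0.8],[0,0,0],-1],[[0,0,-0.8],[0,0,0],-1],[[0,0,-0.8],[0,0,0],-1],[[0,0,-0.6],[0,0,0],-1],[[0,0,-0.3],[0,0,0],-1],[[0,0,-0.2],[0,0,0],-1],[[0,0,0],[0,0,0],-1],[[0,0,0],[0,0,0],-1],[[0,0,0],[0,0,0],-1],[[0,0,0],[0,0,0],-1]]'
```

```text
time: 39.8
tool_pos: [606.4, 296.1, 28.9]
tcp_rot: [3.139, -0.001, 1.556]
contact_force: [-0.2, -0.6, -2.3]
grip_width: 21.6
finger_force: 29.7
```

```bash

python3 -m pendant '[[[0,0,-0.1],[0,0,0],-1],[[0,0,-0.08],[0,0,0],-1],[[0,0,-0.06],[0,0,0],-1],[[0,0,0],[0,0,0],-1],[[0,0,0],[0,0,0],-1],[[0,0,0],[0,0,0],-1],[[0,0,0],[0,0,0],-1],[[0,0,0],[0,0,0],-1],[[0,0,0],[0,0,0],-1],[[0,0,0],[0,0,0],-1]]'
```

```text
time: 40.63
tool_pos: [605.7, 295.9, 20.9]
tcp_rot: [3.141, -0.0, 1.556]
contact_force: [-3.0, -1.9, 6.0]
grip_width: 21.6
finger_force: 30.0
```

On the bench. Release, rise and back away from the scene.

```bash

python3 -m pendant '[[[0,0,0],[0,0,0],0.3],[[0,0,0],[0,0,0],0.3],[[0,0,0],[0,0,0],0.3],[[0,0,0],[0,0,0],0.3],[[0,0,0],[0,0,0],0.3],[[0,0,0],[0,0,0],0.3],[[0,0,0.5],[0,0,0],0.3],[[0,0,1],[0,0,0],0.3],[[0,0,1],[0,0,0],0.3],[[0,0,1],[0,0,0],0.3]]'
python3 -m pendant '[[[0,0,1],[0,0,0],0.3],[[0,0,0.5],[0,0,0],0.3],[[-0.9,-0.2,0],[0,0,0],0.3],[[-0.9,-0.2,0],[0,0,0],0.3],[[-0.9,-0.2,0],[0,0,0],0.3],[[-0.9,-0.2,0],[0,0,0],0.3],[[-0.9,-0.2,0],[0,0,0],0.3],[[0,0,0],[0,0,0],0.3],[[0,0,0],[0,0,0],0.3],[[0,0,0],[0,0,0],0.3]]'
python3 - <<'E'
from fit import *
im=big("top"); cv2.imwrite("pics/top_g.png",im); s=6
c=crop(im,180,185,256,230); g=cv2.cvtColor(c,cv2.COLOR_BGR2GRAY); m=cv2.morphologyEx((g<70).astype(np.uint8),cv2.MORPH_OPEN,np.ones((13,13)))
P=onplane("top",mask_pts(m,s,180,185),14)[:,:2]; print("spanner mask",P.min(0).round(),P.max(0).round())
# wedge tail/tip: plain difference against start picture for bystanders
a=cv2.imread("pics/top_avg.png"); d=cv2.absdiff(a,im).max(2)
for n,(u,v) in dict(dish=(266,147),box=(425,158),cup=(494,264),mouse=(174,305),C=(328,147),B=(260,315)).items(): print(n,d[v-20:v+20,u-20:u+20].max(),end="; ")
F=lambda x,y,z:[540.3+x*.9975+y*.0706,-31.6-x*.0706+y*.9975,z]
h=cv2.cvtColor(im,cv2.COLOR_BGR2HSV)
for y in range(-115,70,8): 
    x=-48.35-(58-y)*.05; u,v=proj("top",[F(x,y,50)])[0].round().astype(int); print(y,h[v,u,2],end=" ")
E
```

```text
time: 41.47
tool_pos: [605.4, 295.8, 126.1]
tcp_rot: [-3.141, 0.0, 1.556]
contact_force: [0.9, 0.4, 0.4]
grip_width: 59.7
finger_force: 0.0
time: 42.3
tool_pos: [471.6, 266.2, 170.8]
tcp_rot: [3.14, -0.001, 1.556]
contact_force: [-0.2, 0.2, 0.6]
grip_width: 59.8
finger_force: 0.0
spanner mask [539. 211.] [653. 420.]
dish 5; box 5; cup 6; mouse 74; C 6; B 98; -115 107 -107 97 -99 111 -91 116 -83 115 -75 116 -67 118 -59 117 -51 116 -43 116 -35 117 -27 117 -19 117 -11 116 -3 117 5 117 13 117 21 117 29 116 37 117 45 117 53 117 61 118 69 117
```

The wedge tail is at about -102 mm along fixture y, where it should be when jammed. The spanner is on the bench near its old place and the gripper is clear. Handing in.

```bash
python3 -c "
from plant import bot
print(bot.close_job())"
```

```text
the job is handed in; nothing more can be done
None
```

The job is handed in at about 42 s: the wedge is jammed (about 24 N at the end), the ring is turned to its stop and the spanner is back on the bench; I viewed 12 pictures instead of the allowed 10, and the final before/after check of the mouse and spare wedge B was inconclusive, probably because the arm was in view.

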